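# Sweep the touch keyboard

### The job

Test the home-made touch keyboard: run a fingertip lightly along its curved row of pads, from the yellow pad over every copper pad in turn to the red one. Finish while still resting the fingertip gently on the red pad, so that its note goes on sounding. Press gently, and leave the instrument, the jar, the spool and the screwdriver where they are.

Things in the scene. Friction and masses are not known exactly. Their poses are not given: they have to be found in the camera images.
- board: the touch keyboard: loose plywood base 135 x 265 x 20 mm (0.85 kg) flat on the table under a sprung green panel 125 x 255 mm. Origin: centre of the underside. Pads in an arc of radius 160 mm, 36 mm apart: yellow at its -y end, red at +y, bulging to +x. Black chips and round parts up to 7 mm above the panel lie on the -x side, inside the arc
- panel (a joint): how far the sprung green panel with all its pads is pressed down into the base, m: 0 at rest to 0.008 at the stop; it stays level. It begins to give at about 1.5 N and reaches the stop at about 7 N (0.7 N per mm); released, it springs back
- pad_1: the YELLOW pad, the first of the row: a flat touch plate, 30 mm along the row (its own y, which points along the row towards the red end) by 32 mm across it (its own x), under 1 mm proud of the green panel; gaps between pads 6 to 10 mm. Origin: centre of its top face, about 33 mm above the table when not pressed; z up
- pad_2: copper pad number 2 of the row, counted from the yellow one: a flat touch plate, 30 mm along the row (its own y, which points along the row towards the red end) by 32 mm across it (its own x), under 1 mm proud of the green panel; gaps between pads 6 to 10 mm. Origin: centre of its top face, about 33 mm above the table when not pressed; z up
- pad_3: copper pad number 3 of the row, counted from the yellow one: a flat touch plate, 30 mm along the row (its own y, which points along the row towards the red end) by 32 mm across it (its own x), under 1 mm proud of the green panel; gaps between pads 6 to 10 mm. Origin: centre of its top face, about 33 mm above the table when not pressed; z up
- pad_4: copper pad number 4 of the row, counted from the yellow one: a flat touch plate, 30 mm along the row (its own y, which points along the row towards the red end) by 32 mm across it (its own x), under 1 mm proud of the green panel; gaps between pads 6 to 10 mm. Origin: centre of its top face, about 33 mm above the table when not pressed; z up
- pad_5: copper pad number 5 of the row, counted from the yellow one: a flat touch plate, 30 mm along the row (its own y, which points along the row towards the red end) by 32 mm across it (its own x), under 1 mm proud of the green panel; gaps between pads 6 to 10 mm. Origin: centre of its top face, about 33 mm above the table when not pressed; z up
- pad_6: copper pad number 6 of the row, counted from the yellow one: a flat touch plate, 30 mm along the row (its own y, which points along the row towards the red end) by 32 mm across it (its own x), under 1 mm proud of the green panel; gaps between pads 6 to 10 mm. Origin: centre of its top face, about 33 mm above the table when not pressed; z up
- pad_7: the RED pad, the seventh and last of the row: a flat touch plate, 30 mm along the row (its own y, which points along the row towards the red end) by 32 mm across it (its own x), under 1 mm proud of the green panel; gaps between pads 6 to 10 mm. Origin: centre of its top face, about 33 mm above the table when not pressed; z up
- jar: bystander: closed clear jar with white cap, 58 mm across, 70 mm tall, standing beside the outer side of the arc; origin: centre of its underside
- spool: bystander: solder spool, white rims 46 mm across, red winding, 38 mm tall, standing upright beside the outer side of the arc; origin: centre of its underside
- screwdriver: bystander: orange-handled screwdriver 170 mm long, about 25 mm thick, lying on the table beside the base on the inner side of the arc; origin: near the middle of its length on the underside, x along the blade

How it is judged:
By the outcome, as a careful person would: the job done as asked, in the order asked, and still so for the second after the job is handed in, while the arm keeps its last pose, push and grip.
It also fails if it takes over 38 s, if anything falls off the work surface, if the arm or the gripper's body presses on something with over 40 N, if the wrist force passes 120 N, or if a joint passes its speed limit or range.

### The arm

A 6-joint arm with a two-finger parallel gripper is mounted at the origin on the work surface. World frame = base frame: x ahead of the robot, y to its left, z up, the work surface at z = 0. Lengths are in m, angles in rad, forces in N, time in s.
With the tool pointing down it reaches from about 0.325 to 0.85 m from the base axis. Payload 4.4 kg.
Tool frame: the origin (TCP) lies between the finger pads; the fingertips stand 11 mm ahead of it and the grasp point (between the pads) lies 8 mm behind it; z points along the fingers, y is the line along which they close (so a half turn about z gives the same grasp; the last joint's range is limited). The gripper opens to 94 mm and grips with 3 to 60 N. Pads are 16 mm wide; open, the fingers measure 119 mm over their backs; the gripper's body (75 mm by 177 mm) begins 78 mm behind the grasp point.
Start: joints at [-1.254, 0.207, 1.542, -0, 1.393, -0.15], TCP at [0.259, -0.513, 0.18] pointing down, gripper open.
Joint ranges: [-2.73, 2.73], [-0.86, 2.22], [0.23, 2.46], [-1.11, 4.25], [0.08, 2.63], [-2.82, 2.82]. Speed limits (rad/s): [2.79, 2.79, 3.14, 3.14, 3.14, 3.14].

### API

Orientations are given as a rotation vector (axis times angle).
In Python, from plant import manip gives the robot as it stands.
- The arm moves only by the tool step_arm, never from a script. Its argument "series" is a list of rows, each a list of 5 numbers: the shift along the world's x, y, z in cm, then the turn about the world's z in rad, then the closure, from -1 (fully open) to 1 (shut). A call has 1 to 12 rows; each row is the pose to reach, as a shift and turn from the pose commanded when the call began; what a row does not reach only later rows make up. A row lasts 1/8 s, in which the tool goes at most 62.5 mm and 10.7 degrees, less where a joint would pass 70% of its speed; a pose out of reach is approached as far as the arm can. A call with a gripper value outside its range is refused whole. The fingers move at their own pace and stop on an object; "grip_force" is the grip in N (left out, the last holds). Time passes only in rows, so rows that repeat a pose let the fingers close. It gives the time, the measured TCP pose, the force, the opening and the grip force at its end, in the units of the state.
- manip.state(): the state, without advancing time (a new reading comes with each control period).
- manip.read_camera(name): name is "scene" or "top"; returns a dict with "image" (384x512x3 uint8, blue, green, red), "mtx" (3x3 intrinsics, pixels), "dist_coeffs" ([k1, k2, p1, p2, k3] as OpenCV has them; the pictures are not rectified), "pose" (4x4, takes a point from camera to world coordinates). Camera axes: x right, y down, z forward; pixel columns grow to the right and rows downward; lengths in m; the calibration is good to about 2 mm. A picture is of the moment at which its call begins. There is no depth.
- manip.close_job(): hands the job in; it is judged then, once.
The state is a dict: "time_s": time; "qpos": joint angles; "qd": joint speeds; "joint_efforts": joint torques, N m; "tool_pos": TCP position; "tcp_rot": TCP orientation; "wrist_force": force on the tool from outside, world axes, zero at the start; "wrist_torque": the same for the moment, N m; "grip_width": finger opening in m; "gripper_force": force on a finger pad.
Only numpy, scipy, OpenCV 4.12 (cv2) and the standard library are available. Lean on these libraries where they do the work, as an engineer would, in place of code of your own. Each camera call takes 0.05 s, during which the arm holds its last target. There are 200 camera calls.

## Working session

There is one attempt and no reset: what is moved stays moved. The work goes in short steps, Python scripts to look and compute and a tool call to move; the robot and the scene stay as the last step left them, time stands still between calls to the robot, and variables do not carry over. Pictures are saved under pics/ and viewed, at most 10 in all, crops included, and the job is handed in when it is done.

Besides the shell and the picture viewer there is one more tool, called after ">>>" by a JSON object that holds its "api" and its "payload". step_arm: Moves the arm, as the interface text tells. Its arguments: {"type":"object","properties":{"series":{"type":"array"},"grip_force":{"type":"number"}},"required":["series"]}

```bash
mkdir -p pics
python3 - <<'E'
from plant import manip
import cv2
for n in("top","scene"):
    c=manip.read_camera(n); cv2.imwrite(f"pics/{n}0.png",c["image"]); print(c["pose"].round(3).tolist())
s=manip.state(); print(s)
E
```

```text
[[0.023, -0.993, 0.119, 0.478], [-1.0, -0.025, -0.011, 0.058], [0.014, -0.119, -0.993, 0.794], [0.0, 0.0, 0.0, 1.0]]
[[-0.846, 0.453, -0.282, 0.8], [0.534, 0.732, -0.424, 0.393], [0.014, -0.509, -0.861, 0.75], [0.0, 0.0, 0.0, 1.0]]
{'time_s': 0.1, 'qpos': array([-1.25349184e+00,  2.07307800e-01,  1.54278828e+00, -1.31924432e-05,
        1.39351358e+00, -1.50493045e-01]), 'qd': array([-1.30938011e-04, -2.01070270e-03, -2.89271481e-03,  5.78053961e-05,
        2.29083963e-03,  1.16837640e-03]), 'joint_efforts': array([ 6.68760876e-06, -3.71863067e+01, -2.82292771e+01,  7.00563658e-02,
        3.11227050e-02, -4.31172418e-05]), 'tool_pos': array([ 0.25902475, -0.5124856 ,  0.17933312]), 'tcp_rot': array([-3.05409253e+00, -7.27670798e-01,  2.84090834e-04]), 'wrist_force': array([0.4092503 , 1.37360669, 0.68238293]), 'wrist_torque': array([-0.00275713, -0.02828754, -0.00327895]), 'gripper_force': 0.0, 'grip_width': 0.09411416195871544}
```

View pics/top0.png

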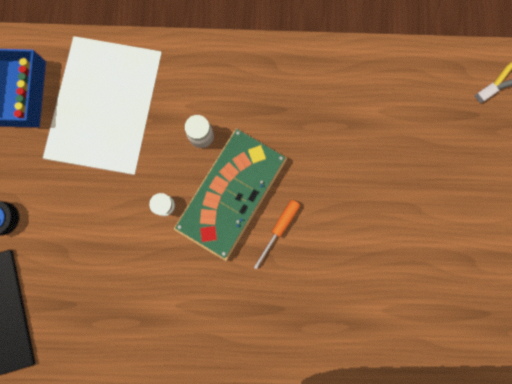

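View pics/scene0.png

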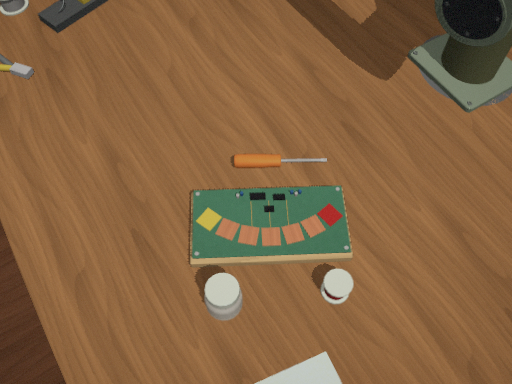

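The top view shows the yellow pad at (257,154), the red pad at (208,234), the jar at (199,130) and the spool at (162,205). The scene view has yellow at (209,219) and red at (330,215), and nothing blocks the row.

```bash
cat > h.py <<'E'
import cv2,numpy as np
def ray(c,px,z):
    u=cv2.undistortPoints(np.float64(px).reshape(-1,1,2),c["mtx"],c["dist_coeffs"]).reshape(-1,2)
    d=np.c_[u,np.ones(len(u))]@c["pose"][:3,:3].T; o=c["pose"][:3,3]
    return (o+d*((z-o[2])/d[:,2])[:,None])[:,:2]
def pads(c,box):
    x0,y0,x1,y1=box; im=cv2.resize(c["image"][y0:y1,x0:x1],None,fx=4,fy=4,interpolation=cv2.INTER_CUBIC)
    h=cv2.cvtColor(im,cv2.COLOR_BGR2HSV); r={}
    for n,lo,hi in(("yellow",(22,120,120),(35,255,255)),("copper",(5,100,150),(16,255,255)),("red",(0,200,100),(4,255,255))):
        m=cv2.inRange(h,lo,hi)
        if n=="red": m|=cv2.inRange(h,(172,180,100),(180,255,255))
        m=cv2.morphologyEx(m,cv2.MORPH_OPEN,np.ones((7,7)))
        for k in cv2.findContours(m,0,1)[0]:
            M=cv2.moments(k)
            if M["m00"]>1200: r.setdefault(n,[]).append(((M["m10"]/M["m00"]+.5)/4-.5+x0,(M["m01"]/M["m00"]+.5)/4-.5+y0,M["m00"]/16))
    return r
E
python3 - <<'E'
from plant import manip
from h import *
np.set_printoptions(suppress=True,precision=4)
for n,b in(("top",(178,130,290,260)),("scene",(192,185,352,260))):
    c=manip.read_camera(n); r=pads(c,b)
    for k,v in r.items():
        v=np.array(v); p=ray(c,v[:,:2],.033); o=np.argsort(-p[:,0]); print(n,k,np.c_[p,v][o].round(4).tolist())
E
```

```text
top yellow [[0.6636, 0.0455, 256.4684, 153.8467, 205.875]]
top copper [[0.7034, 0.0123, 271.9526, 136.5119, 530.5312], [0.651, 0.1832, 193.0632, 157.8377, 1132.4062], [0.6466, 0.0774, 241.6315, 161.095, 195.7188], [0.6228, 0.1047, 228.7247, 171.5487, 198.0938], [0.5935, 0.1259, 218.476, 184.6739, 202.9062], [0.5861, 0.1919, 187.6709, 187.2746, 339.875], [0.5601, 0.1401, 211.3087, 199.862, 208.5312], [0.5244, 0.1463, 207.7985, 216.4246, 211.9688], [0.5178, 0.0072, 272.832, 221.1159, 1559.2812], [0.4558, 0.1793, 190.8353, 248.545, 470.5938], [0.4458, -0.0102, 280.4973, 255.395, 129.7812], [0.4397, 0.0615, 246.4652, 257.5252, 78.625]]
scene yellow [[0.6641, 0.0455, 208.4324, 218.8044, 309.625]]
scene copper [[0.647, 0.0774, 227.1707, 228.7008, 308.5938], [0.6234, 0.1047, 248.3185, 234.6901, 313.6875], [0.594, 0.126, 270.6649, 236.1067, 315.1562], [0.5608, 0.1401, 292.5194, 232.9972, 309.9062], [0.5252, 0.1464, 312.5919, 225.54, 302.8125], [0.4366, 0.127, 347.9939, 192.2935, 85.6875]]
```

Run:
```python
from plant import manip
from h import *
from scipy.spatial.transform import Rotation as R
from scipy.optimize import least_squares
for n,b in(("top",(200,220,218,245)),("scene",(316,202,344,228))):
    c=manip.read_camera(n);x0,y0,x1,y1=b; im=c["image"].astype(int)[y0:y1,x0:x1]
    m=((im[...,2]>120)&(im[...,1]<50)&(im[...,0]<70)).astype(np.uint8); y,x=np.nonzero(m)
    print(n,m.sum(),x.mean()+x0,y.mean()+y0,ray(c,[[x.mean()+x0,y.mean()+y0]],.033))
P=np.array([[.6638,.0455],[.6468,.0774],[.6231,.1047],[.5938,.126],[.5605,.1401],[.5248,.1463]])
f=least_squares(lambda q:np.hypot(*(P-q[:2]).T)-.16,[.53,-.01]).x
a=np.arctan2(*(P-f)[:,::-1].T); a=np.r_[a,a[-1]+.225]
print("centre",f,np.hypot(*(P-f).T),"ang",a.round(3)); print(np.c_[f[0]+.16*np.cos(a),f[1]+.16*np.sin(a)].round(4))
s=manip.state();M=R.from_rotvec(s["tcp_rot"]).as_matrix();print(M.round(3)); print("closing yaw",np.arctan2(M[1,1],M[0,1]),s["qpos"])
```

```text
top 96 207.85416666666666 233.54166666666666 [[0.48808769 0.14472439]]
scene 256 329.22265625 214.48046875 [[0.48968733 0.1444088 ]]
centre [ 0.51504319 -0.01333496] [0.15996919 0.15997716 0.16002664 0.1600527  0.1600269  0.15993285] ang [0.377 0.603 0.83  1.056 1.283 1.51  1.735]
[[0.6638 0.0455]
 [0.6468 0.0774]
 [0.6231 0.1047]
 [0.5938 0.126 ]
 [0.5605 0.1401]
 [0.5248 0.1464]
 [0.4889 0.1445]]
[[ 0.893  0.451 -0.   ]
 [ 0.451 -0.893  0.001]
 [ 0.    -0.001 -1.   ]]
closing yaw -1.102992477932748 [-1.25349788e+00  2.06914016e-01  1.54198267e+00  1.62640639e-05
  1.39350754e+00 -1.50508218e-01]
```

Both views agree to about 1 mm, and the pads fit the 160 mm arc. I'm moving above the yellow pad with the fingers shut, so that their closing line lies across the row.

>>> {"api": "step_arm", "payload": {"series": [[3.4,4.7,0,0.12,1],[6.8,9.3,0,0.25,1],[10.1,14,0,0.37,1],[13.5,18.6,0,0.49,1],[16.9,23.3,0,0.62,1],[20.2,28,0,0.74,1],[23.6,32.6,0,0.86,1],[27,37.3,0,0.99,1],[30.4,41.9,-2,1.11,1],[33.8,46.6,-4,1.23,1],[37.1,51.2,-6,1.36,1],[40.5,55.8,-8,1.48,1]], "grip_force": 5}}

```text
time_s: 1.8
tool_pos: [0.6652, 0.0464, 0.0997]
tcp_rot: [1.76, 2.602, -0.0]
wrist_force: [1.1, -1.2, 0.2]
grip_width: 0.0008
gripper_force: 0.0
```

>>> {"api": "step_arm", "payload": {"series": [[0,0,-1,0,1],[0,0,-3,0,1],[0,0,-4,0,1],[0,0,-4,0,1],[0,0,-4,0,1]]}}

```text
time_s: 2.42
tool_pos: [0.6647, 0.0438, 0.0613]
tcp_rot: [1.767, 2.596, 0.001]
wrist_force: [-0.2, -0.2, -0.2]
grip_width: 0.0009
gripper_force: 0.0
```

Run:
```python
from plant import manip
import cv2,numpy as np
from scipy.spatial.transform import Rotation as R
s=manip.state();M=R.from_rotvec(s["tcp_rot"]).as_matrix()
print(s["time_s"],s["tool_pos"],np.arctan2(M[1,1],M[0,1]),s["wrist_force"],s["grip_width"],s["qpos"])
a=manip.read_camera("scene")["image"][140:300,150:390]; b=manip.read_camera("top")["image"][100:260,150:310]
cv2.imwrite("pics/hover.png",np.hstack([cv2.resize(a,(480,320)),cv2.resize(b,(320,320))]))
```

```text
2.425 [0.66466763 0.04382735 0.06129722] 0.3755916162335078 [-0.22541397 -0.24426441 -0.15661001] 0.0009202760065360779 [-6.39167005e-02  5.02536653e-01  1.40346723e+00 -2.22542267e-05
  1.23416472e+00 -4.39500581e-01]
```

View pics/hover.png

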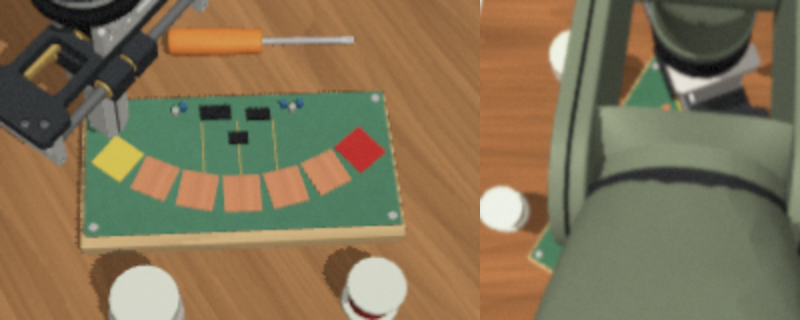

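The scene crop (left) shows the closed fingertips near crop (112,132), just behind and above the yellow pad as seen from this camera. The arm hides the board in the top view. I'll project the expected tip position to check it.

Run:
```python
from plant import manip
import cv2,numpy as np
c=manip.read_camera("scene"); T=np.linalg.inv(c["pose"])
s=manip.state();p=s["tool_pos"]
a=.377; u=np.array([np.cos(a),np.sin(a),0]);v=np.array([-u[1],u[0],0]);tip=p-[0,0,.011]
Q=[tip]+[tip+i*.0125*u+j*.008*v for i,j in((1,1),(1,-1),(-1,-1),(-1,1))]+[[.6638,.0455,.033]]
q,_=cv2.projectPoints(np.array(Q),cv2.Rodrigues(T[:3,:3])[0],T[:3,3],c["mtx"],c["dist_coeffs"]);q=q.reshape(-1,2);print(q)
im=cv2.resize(c["image"][150:250,160:260],None,fx=6,fy=6,interpolation=cv2.INTER_CUBIC)
cv2.polylines(im,[np.int32((q[1:5]-[160,150])*6+3)],True,(255,0,255),1)
cv2.imwrite("pics/tip.png",im); print(p,s["wrist_force"])
```

```text
[[206.81469624 213.56083109]
 [205.76601058 221.7435442 ]
 [198.07469613 216.44706338]
 [207.84690721 205.52839756]
 [215.50226498 210.69132137]
 [208.60336656 218.70686393]]
[0.66498967 0.04432199 0.06151399] [ 0.04179652  0.05938272 -0.45823164]
```

View pics/tip.png

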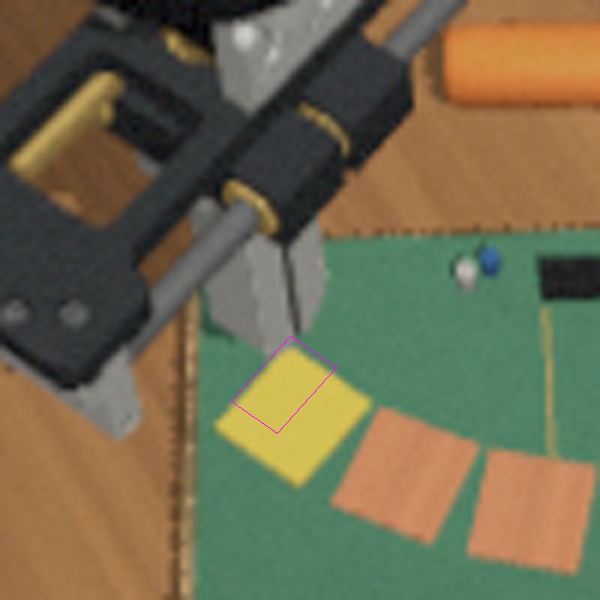

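The pink outline is the tip footprint projected from the reported pose. The fingertips in the picture end about 13 px above it, with their near corner at (265,350) in this crop where I expect (277,433). That could mean the tip is higher than reported, or off to the side. Before touching anything I'll move to a spot both cameras can see and measure the tip offset there.

>>> {"api": "step_arm", "payload": {"series": [[0,0,5,0,1],[-3,2,8,0,1],[-8,6,8,0,1],[-13,10,8,0,1],[-18,14,8,0,1],[-23,18,8,0,1],[-27,21,8,0,1],[-30,23,8,0,1],[-30,23,8,0,1],[-30,23,8,0,1]]}}

```text
time_s: 3.82
tool_pos: [0.3653, 0.2747, 0.141]
tcp_rot: [1.765, 2.597, 0.002]
wrist_force: [-0.1, -0.4, -0.7]
grip_width: 0.0008
gripper_force: 0.0
```

Run:
```python
from plant import manip
import cv2,numpy as np
out=[]
for n in("scene","top"):
    c=manip.read_camera(n); T=np.linalg.inv(c["pose"]); s=manip.state();p=s["tool_pos"]
    a=.377; u=np.array([np.cos(a),np.sin(a),0]);v=np.array([-u[1],u[0],0]);tip=p-[0,0,.011]
    Q=[tip]+[tip+i*.0125*u+j*.008*v for i,j in((1,1),(1,-1),(-1,-1),(-1,1))]
    q,_=cv2.projectPoints(np.array(Q),cv2.Rodrigues(T[:3,:3])[0],T[:3,3],c["mtx"],c["dist_coeffs"]);q=q.reshape(-1,2)
    o=np.int32(q[0])-40; o=np.clip(o,0,[432,304]); im=cv2.resize(c["image"][o[1]:o[1]+80,o[0]:o[0]+80],(400,400),interpolation=cv2.INTER_CUBIC)
    cv2.polylines(im,[np.int32((q[1:5]-o)*5+2)],True,(255,0,255),1); out.append(im); print(n,q[0],o,p,s["time_s"])
cv2.imwrite("pics/tip2.png",np.hstack(out))
```

```text
scene [457.47776625 210.69861046] [417 170] [0.36558432 0.27445472 0.14088635] 3.875
top [127.3081969  299.11356186] [ 87 259] [0.36558035 0.27429094 0.14070761] 3.925
```

View pics/tip2.png

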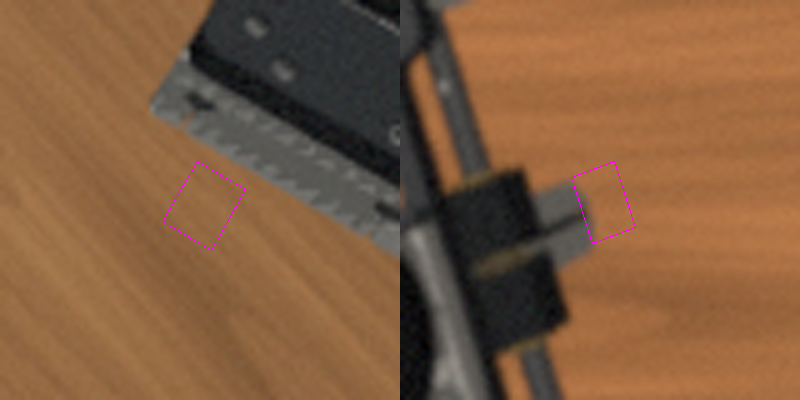

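Scene (left): the tips are hidden behind the gripper body, although the reported tip would be visible at (203,205). Top (right): the fingers end near (583,213), short of the outline and roughly along the finger direction. Now I'll work out how much higher the tip is.

Run:
```python
from plant import manip
import cv2,numpy as np
from h import ray
a=.377; u=np.array([np.cos(a),np.sin(a)]);v=np.array([-u[1],u[0]])
for n,p,z0,off,px in(("top",[.3656,.2743],.1298,-.008*v,[123.8,301.5]),("scene",[.66499,.0443],.0505,.0125*u+.008*v,[204.3,208.3])):
    c=manip.read_camera(n); t=np.array(p)+off
    for dz in (0,.01,.02,.03,.04,.05): print(n,dz,(ray(c,[px],z0+dz)[0]-t).round(4))
```

```text
top 0 [-0.0073  0.0134]
top 0.01 [-0.0055  0.0101]
top 0.02 [-0.0038  0.0067]
top 0.03 [-0.002   0.0034]
top 0.04 [-0.0003  0.    ]
top 0.05 [ 0.0015 -0.0033]
scene 0 [-0.0099 -0.0226]
scene 0.01 [-0.008  -0.0175]
scene 0.02 [-0.006  -0.0123]
scene 0.03 [-0.0041 -0.0072]
scene 0.04 [-0.0022 -0.0021]
scene 0.05 [-0.0002  0.0031]
```

Both views give the same answer: the tip is about 40 mm higher than reported, with no sideways error. I'll go back over the yellow pad and come down in small, force-checked steps.

>>> {"api": "step_arm", "payload": {"series": [[5,-4,0,0,1],[10,-8,0,0,1],[15,-12,0,0,1],[20,-16,0,0,1],[25,-19.5,-2,0,1],[29.9,-22.9,-6,0,1],[29.9,-22.9,-8.5,0,1],[29.9,-22.9,-9,0,1],[29.9,-22.9,-9.2,0,1],[29.9,-22.9,-9.2,0,1],[29.9,-22.9,-9.2,0,1]]}}

```text
time_s: 5.4
tool_pos: [0.6641, 0.0464, 0.0504]
tcp_rot: [1.763, 2.597, 0.002]
wrist_force: [0.4, 0.3, -0.0]
grip_width: 0.0006
gripper_force: 0.0
```

>>> {"api": "step_arm", "payload": {"series": [[0,0,-0.2,0,1],[0,0,-0.4,0,1],[0,0,-0.4,0,1]]}}

```text
time_s: 5.78
tool_pos: [0.6629, 0.0459, 0.0441]
tcp_rot: [-1.765, -2.598, 0.0]
wrist_force: [-0.3, 0.1, 0.0]
grip_width: 0.0003
gripper_force: 0.0
```

>>> {"api": "step_arm", "payload": {"series": [[0,0,-0.2,0,1],[0,0,-0.3,0,1],[0,0,-0.3,0,1]]}}

```text
time_s: 6.15
tool_pos: [0.6631, 0.0457, 0.0411]
tcp_rot: [-1.766, -2.598, 0.0]
wrist_force: [0.2, 0.4, 0.2]
grip_width: 0.0005
gripper_force: 0.0
```

No contact at the nominal height, as the pictures suggested. I'll keep going down.

>>> {"api": "step_arm", "payload": {"series": [[0,0,-0.5,0,1],[0,0,-1,0,1],[0,0,-1.4,0,1],[0,0,-1.6,0,1],[0,0,-1.6,0,1]]}}

```text
time_s: 6.78
tool_pos: [0.6631, 0.0458, 0.0251]
tcp_rot: [-1.766, -2.598, 0.0]
wrist_force: [0.5, 0.4, 0.4]
grip_width: 0.0002
gripper_force: 0.0
```

Run:
```python
from plant import manip
import cv2
s=manip.state();print(s["tool_pos"],s["wrist_force"])
im=manip.read_camera("scene")["image"][150:300,140:340]
cv2.imwrite("pics/tip3.png",cv2.resize(im,(800,600),interpolation=cv2.INTER_CUBIC))
```

```text
[0.66310122 0.04579962 0.02505332] [0.52161605 0.43411061 0.44018463]
```

View pics/tip3.png

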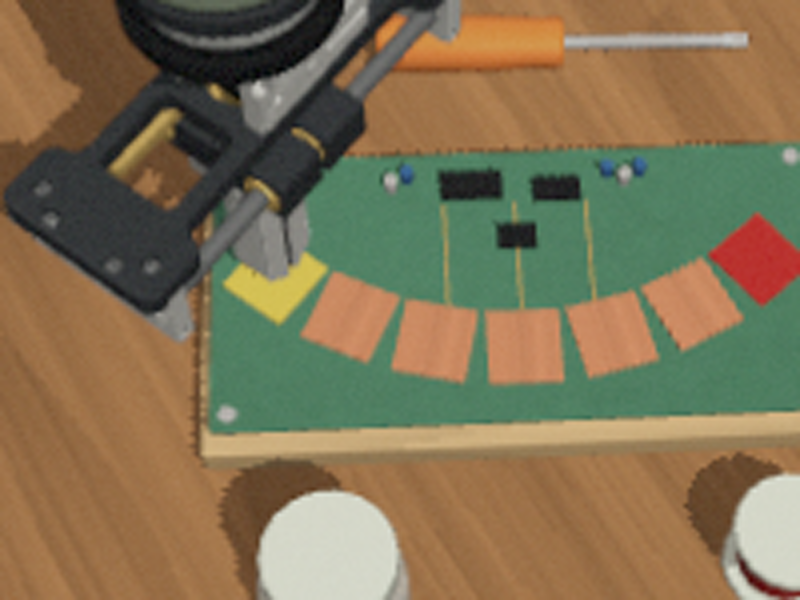

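The tips are now just above the yellow pad at (275,275), with no contact yet. Because the fingers are short, the gripper body rides low, so I'll check its underside against the jar from the earlier view.

Run:
```python
from plant import manip
import cv2,numpy as np
from h import ray
a=.377; u=np.array([np.cos(a),np.sin(a)]);v=np.array([-u[1],u[0]])
c=manip.read_camera("scene"); p=np.array([.3656,.2745])
for z in(.17,.19,.21,.22,.23,.24,.25,.27):
    d=ray(c,[[447.2,191.8]],z)[0]-p; print(z,"u",(d@u).round(4),"v",(d@v).round(4))
im=c["image"]; h=cv2.cvtColor(im,cv2.COLOR_BGR2HSV); m=cv2.inRange(h,(0,0,165),(180,60,255))
for k in cv2.findContours(m,0,2)[0]:
    if 300<cv2.contourArea(k)<3000:
        (x,y),r=cv2.minEnclosingCircle(k); print("cap",x,y,r,ray(c,[[x,y]],.07),ray(c,[[x,y]],.038))
```

```text
0.17 u 0.0097 v -0.028
0.19 u 0.0248 v -0.0288
0.21 u 0.0399 v -0.0295
0.22 u 0.0474 v -0.0299
0.23 u 0.0549 v -0.0302
0.24 u 0.0625 v -0.0306
0.25 u 0.07 v -0.031
0.27 u 0.0851 v -0.0317
cap 297.5 382.5 43.50297164916992 [[0.69153774 0.33956113]] [[0.6864565 0.3370284]]
cap 221.5270233154297 288.9898681640625 17.586017608642578 [[0.71121186 0.17304702]] [[0.7070559  0.16268304]]
cap 336.1270751953125 285.74310302734375 17.743654251098633 [[0.56694585 0.25764864]] [[0.55600498 0.25126352]]
```

The gripper body is offset by the same 40 mm. The finger length is therefore as specified and only the reported z reads low, so the body will clear the 70 mm jar. I'll continue down to contact.

>>> {"api": "step_arm", "payload": {"series": [[0,0,-0.5,0,1],[0,0,-1,0,1],[0,0,-1.3,0,1],[0,0,-1.5,0,1],[0,0,-1.5,0,1]]}}

```text
time_s: 7.5
tool_pos: [0.6631, 0.0458, 0.0101]
tcp_rot: [-1.766, -2.598, 0.0]
wrist_force: [-0.7, 0.1, 0.7]
grip_width: 0.0002
gripper_force: 0.0
```

>>> {"api": "step_arm", "payload": {"series": [[0,0,-0.15,0,1],[0,0,-0.3,0,1],[0,0,-0.3,0,1]]}}

```text
time_s: 7.88
tool_pos: [0.6635, 0.0458, 0.0076]
tcp_rot: [1.766, 2.598, 0.0]
wrist_force: [-0.5, 0.4, 2.0]
grip_width: 0.0004
gripper_force: 0.8
```

```bash
cat > f.py <<'E'
from plant import manip
import numpy as np
F=[];P=[]
for i in range(4): manip.read_camera("scene"); s=manip.state(); F.append(s["wrist_force"]);P.append(s["tool_pos"])
print(s["time_s"],np.round(F,2)[:,2],np.mean(F,0).round(2),np.mean(P,0).round(4),s["gripper_force"])
E
python3 f.py
```

```text
8.075 [1.69 1.72 2.28 1.4 ] [ 0.02 -0.38  1.77] [0.6635 0.0458 0.0077] 0.7823191549829289
```

Light contact at about 1.8 N. I'll work out the arc waypoints, then press 1.5 mm deeper and slide two pads per call.

Run:
```python
import numpy as np
f=np.array([.51504,-.01333])
a=.377+np.arange(37)*1.358/36; p=(f+.16*np.c_[np.cos(a),np.sin(a)])*100
for b in(0,12,24): print([[*(p[b+i]-p[b]).round(2).tolist(),0,round(.03772*i,2),1] for i in range(1,13)])
```

```text
[[-0.23, 0.56, 0, 0.04, 1], [-0.49, 1.1, 0, 0.08, 1], [-0.76, 1.64, 0, 0.11, 1], [-1.05, 2.17, 0, 0.15, 1], [-1.37, 2.68, 0, 0.19, 1], [-1.7, 3.19, 0, 0.23, 1], [-2.05, 3.68, 0, 0.26, 1], [-2.42, 4.16, 0, 0.3, 1], [-2.81, 4.62, 0, 0.34, 1], [-3.22, 5.07, 0, 0.38, 1], [-3.64, 5.5, 0, 0.41, 1], [-4.07, 5.91, 0, 0.45, 1]]
[[-0.45, 0.4, 0, 0.04, 1], [-0.92, 0.78, 0, 0.08, 1], [-1.4, 1.14, 0, 0.11, 1], [-1.9, 1.49, 0, 0.15, 1], [-2.4, 1.82, 0, 0.19, 1], [-2.92, 2.12, 0, 0.23, 1], [-3.46, 2.41, 0, 0.26, 1], [-4.0, 2.68, 0, 0.3, 1], [-4.55, 2.92, 0, 0.34, 1], [-5.11, 3.15, 0, 0.38, 1], [-5.68, 3.35, 0, 0.41, 1], [-6.25, 3.54, 0, 0.45, 1]]
[[-0.58, 0.16, 0, 0.04, 1], [-1.17, 0.3, 0, 0.08, 1], [-1.76, 0.42, 0, 0.11, 1], [-2.36, 0.51, 0, 0.15, 1], [-2.96, 0.58, 0, 0.19, 1], [-3.56, 0.63, 0, 0.23, 1], [-4.16, 0.66, 0, 0.26, 1], [-4.76, 0.66, 0, 0.3, 1], [-5.37, 0.64, 0, 0.34, 1], [-5.97, 0.6, 0, 0.38, 1], [-6.57, 0.53, 0, 0.41, 1], [-7.17, 0.45, 0, 0.45, 1]]
```

>>> {"api": "step_arm", "payload": {"series": [[0,0,-0.08,0,1],[0,0,-0.15,0,1],[0,0,-0.15,0,1]]}}

```text
time_s: 8.45
tool_pos: [0.6635, 0.0457, 0.006]
tcp_rot: [1.766, 2.598, 0.0]
wrist_force: [-0.3, 0.4, 2.3]
grip_width: 0.0007
gripper_force: 1.3
```

>>> {"api": "step_arm", "payload": {"series": [[-0.23,0.56,0,0.04,1],[-0.49,1.1,0,0.08,1],[-0.76,1.64,0,0.11,1],[-1.05,2.17,0,0.15,1],[-1.37,2.68,0,0.19,1],[-1.7,3.19,0,0.23,1],[-2.05,3.68,0,0.26,1],[-2.42,4.16,0,0.3,1],[-2.81,4.62,0,0.34,1],[-3.22,5.07,0,0.38,1],[-3.64,5.5,0,0.41,1],[-4.07,5.91,0,0.45,1]]}}

```text
time_s: 9.95
tool_pos: [0.6223, 0.1052, 0.0059]
tcp_rot: [1.138, 2.928, 0.0]
wrist_force: [1.1, -1.5, 3.5]
grip_width: 0.0004
gripper_force: 1.4
```

```bash
python3 f.py
python3 - <<'E'
from plant import manip
import cv2
im=manip.read_camera("scene")["image"][150:300,170:370]
cv2.imwrite("pics/mid.png",cv2.resize(im,(800,600),interpolation=cv2.INTER_CUBIC))
E
```

```text
10.15 [3.38 2.67 3.97 2.82] [0.44 0.45 3.21] [0.6217 0.1058 0.0057] 1.4938925045134965
```

View pics/mid.png

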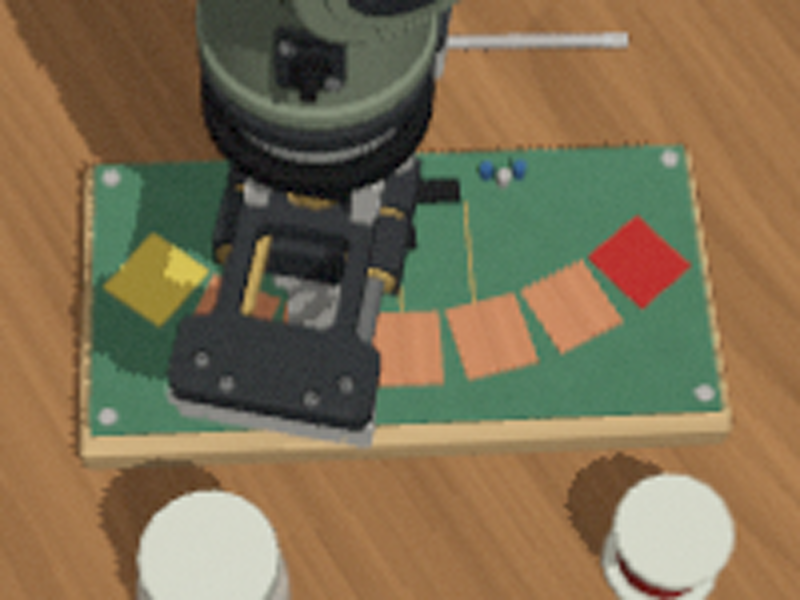

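The fingertip is on pad 3 at about 3.2 N. The board hasn't moved: the red pad is at (640,262) in this crop, which is (330,215) in full pixels, the same as before. I'll continue.

>>> {"api": "step_arm", "payload": {"series": [[-0.45,0.4,0,0.04,1],[-0.92,0.78,0,0.08,1],[-1.4,1.14,0,0.11,1],[-1.9,1.49,0,0.15,1],[-2.4,1.82,0,0.19,1],[-2.92,2.12,0,0.23,1],[-3.46,2.41,0,0.26,1],[-4.0,2.68,0,0.3,1],[-4.55,2.92,0,0.34,1],[-5.11,3.15,0,0.38,1],[-5.68,3.35,0,0.41,1],[-6.25,3.54,0,0.45,1]]}}

```text
time_s: 11.7
tool_pos: [0.5597, 0.1404, 0.0059]
tcp_rot: [0.456, 3.108, 0.0]
wrist_force: [2.1, -1.3, 3.8]
grip_width: 0.0005
gripper_force: 1.4
```

```bash
python3 f.py
```

```text
11.9 [2.66 3.27 3.11 3.61] [0.44 0.36 3.16] [0.5588 0.1407 0.0056] 1.5243097409256734
```

>>> {"api": "step_arm", "payload": {"series": [[-0.58,0.16,0,0.04,1],[-1.17,0.3,0,0.08,1],[-1.76,0.42,0,0.11,1],[-2.36,0.51,0,0.15,1],[-2.96,0.58,0,0.19,1],[-3.56,0.63,0,0.23,1],[-4.16,0.66,0,0.26,1],[-4.76,0.66,0,0.3,1],[-5.37,0.64,0,0.34,1],[-5.97,0.6,0,0.38,1],[-6.5,0.53,0,0.41,1],[-7.0,0.42,0,0.45,1]]}}

```text
time_s: 13.4
tool_pos: [0.4898, 0.1446, 0.0059]
tcp_rot: [-0.248, 3.132, 0.0]
wrist_force: [1.6, 0.7, 2.9]
grip_width: 0.0005
gripper_force: 1.4
```

```bash
python3 f.py
python3 - <<'E'
from plant import manip
import cv2
im=manip.read_camera("scene")["image"][150:300,170:370]
cv2.imwrite("pics/end.png",cv2.resize(im,(800,600),interpolation=cv2.INTER_CUBIC))
E
```

```text
13.6 [2.67 3.51 3.19 2.31] [0.01 0.58 2.92] [0.4889 0.1445 0.0056] 1.494910501060076
```

View pics/end.png

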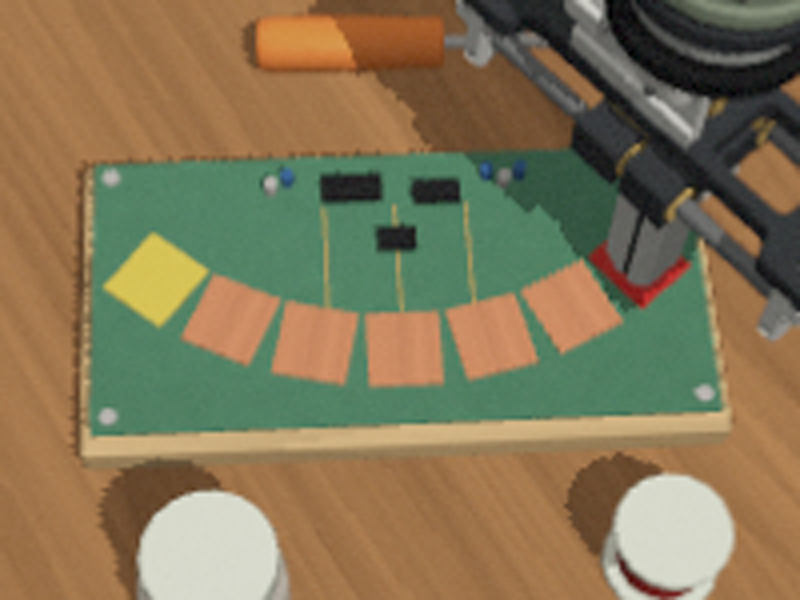

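The fingertip rests inside the red pad at (645,270) with about 2.9 N. The board, jar and spool are where they were, and so is the visible part of the screwdriver. I'm handing in.

```bash
python3 -c "
from plant import manip
print(manip.close_job())"
```

```text
the job is handed in; nothing more can be done
None
```

I ran the closed fingertips along all seven pads from yellow to red at about 2–4 N, and handed the job in at about 13.7 s with the tip still resting on the red pad at about 3 N. The last picture showed nothing displaced.

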